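# Tuck the drip plate under the drain sheet's lap and hold it down

### The arm

A 7-joint arm with a two-finger parallel gripper is mounted at the origin on the work surface. World frame = base frame: x ahead of the robot, y to its left, z up, the work surface at z = 0. Lengths are in m, angles in rad, forces in N, time in s.
With the tool pointing down it reaches from about 0.425 to 0.95 m from the base axis. Payload 4.7 kg.
Tool frame: the origin (TCP) lies at the very end of the fingers, on their centre line; the grasp point (between the pads) lies 19 mm behind it; z points along the fingers, y is the line along which they close (so a half turn about z gives the same grasp; the last joint's range is limited). The gripper opens to 85 mm and grips with 20 to 120 N. Pads are 22 mm wide; open, the fingers measure 114 mm over their backs; the gripper's body (76 mm by 85 mm) begins 54 mm behind the grasp point. The pads swing forward as they close: fully open they stand 13 mm farther back than shut.
Start: joints at [-1.277, 0.469, -0.049, 1.532, 0.024, 1.141, -0.082], TCP at [0.214, 0.64, 0.231] pointing down, gripper open.
Joint ranges: [-2.59, 2.59], [-0.33, 1.99], [-1.39, 1.29], [0.1, 2.45], [-1.04, 4.18], [0.21, 1.99], [-2.66, 2.66]. Speed limits (rad/s): [2.57, 2.57, 3.14, 3.14, 3.14, 3.14, 3.14].

### API

Orientations are given as a unit quaternion [x, y, z, w].
In Python, from cell import * gives the robot as it stands.
- The arm moves only by the tool send_rows, never from a script. Its argument "targets" is one flat list of numbers, 5 for each row, row after row: the opening, from 0 (shut) to 1 (fully open), then the shift along the tool's x, y, z in mm, then the turn about the tool's z in degrees. A call has 1 to 8 rows; each row shifts and turns the commanded pose from where the row before left it, along the tool's axes as they then stand; what a row does not reach is not made up. A row lasts 1/12 s, in which the tool goes at most 41.7 mm and 7.16 degrees, less where a joint would pass 70% of its speed; a pose out of reach is approached as far as the arm can. A call with a gripper value outside its range is refused whole. The fingers move at their own pace and stop on an object; the grip force is fixed at half the most. Time passes only in rows, so rows that do not move let the fingers close. It gives the time, the measured TCP pose, the force, the opening and the grip force at its end, in the units of the state.
- get_state(): the state, without advancing time (a new reading comes with each control period).
- get_image(name): name is "scene" or "top"; returns the picture (480x640x3 uint8, red, green, blue); there is no depth.
- camera_params(name): a dict with "fovy" (degrees; the focal length in pixels is half the picture's height over the tangent of half this angle, whatever the lens; pixels are square), "cx", "cy" (the principal point, pixels), "pose" (4x4, takes a point from camera to world coordinates). Camera axes: x right, y down, z forward; pixel columns grow to the right and rows downward; lengths in m; the calibration is good to about 2 mm. A picture is of the moment at which its call begins. camera_params takes no time and is no camera call.
- finish_job(): hands the job in; it is judged then, once.
Trained networks look in the newest picture that a camera, given by its name, has taken for a name from the list of things; names that differ only in an ending like _2 or _b are one class to them, and where a whole thing is asked for, a point or a joint stands for the part that bears it (a point fixed in the world has none). Each returns a list of dicts, best first, with "conf" (0 to 1); they miss things now and then, are a little off and sometimes report something else, mostly with a low value. They report only what shows in the picture. A call takes as long as a camera call. They do not tell look-alikes from the thing itself.
- boxes_of(name, camera): "pixel" ([column, row] in pixels, amid what is visible of it).
- masks_of(name, camera): "region" (480x640 bool, what is visible of it) and "pixel" ([column, row] in pixels, amid what is visible of it).
- landmark_of(name, camera): "pixel" ([column, row] in pixels: a listed point, or the origin of a listed thing).
The state is a dict: "t": time; "joint_positions": joint angles; "qvel": joint speeds; "joint_torque": joint torques, N m; "ee_pos": TCP position; "tool_rot": TCP orientation; "ft_force": force on the tool from outside, world axes, zero at the start; "ft_torque": the same for the moment, N m; "grip_width": opening from 0.0 (shut) to 1.0 (fully open); "gripper_force": force on a finger pad.
Only numpy, scipy, OpenCV 4.12 (cv2) and the standard library are available. Lean on these libraries where they do the work, as an engineer would, in place of code of your own. Each camera call takes 0.05 s, during which the arm holds its last target. There are 200 camera calls.

### The job

Fold the half-open lid of the yellow catch trough right back against its stop, then take the stainless drip plate by its black grip and slide its plain long edge in under the low edge of the white drain sheet, fully home against the hidden stop and square between the trough's side cheeks, without lifting the sheet. Finish while still holding the plate by its grip and pressing it down firmly flat on its black rubber seat, so that I can turn the two clips over it; do not let go, and leave the tank, beaker and bottles alone.

Things in the scene. Friction and masses are not known exactly. Their poses are not given: they have to be found in the camera images.
- seat_mark (a point): Mark on top of the black rubber seat, 50 mm above the counter, straight below the middle of the white drain sheet's low edge. x runs along that edge, y points the way the plate is tucked (in under the sheet), z up. In this frame (mm) the level seat spans x +-101, y -46 to +28; a fixed stop under the sheet, 7 high, has its face at y = +24.5; the unit is fixed to the counter.
- drainer: the whole draining unit; origin on the counter 50 mm below seat_mark, same axes. From there (mm): yellow side cheeks with inner faces at x = +-101, 82 high, from y = -150 to 0; open yellow catch trough from y = -46 to -146; drain sheet from y = 0 to +250. Two small black clips on the cheeks' inner faces are seen only.
- lap_edge (a point): middle of the drain sheet's low edge, on its underside, about 7 mm above the seat; the sheet is white, ribbed, 198 mm wide, 4 mm thick, and rises by 16 mm over 250 mm to its hinge at the back
- seat: seat block with the black rubber top, 202 x 74 mm, part of the unit; origin on the counter 50 mm below seat_mark, same axes
- lid_hinge (a point): middle of the lid's hinge line: 150 mm from seat_mark on the untucked side (seat_mark y = -150 mm) and 35 mm above the seat; turns with the lid, y pointing along the lid to its free edge, x along the hinge
- lap (a joint): angle of the white ribbed drain sheet about its hinge at its high back edge (rad): 0 lying down as it belongs, positive when its low edge is lifted (0.02 = 5 mm at the edge). It weighs 0.5 kg and only gravity holds it down.
- lid (a joint): angle of the trough's grey lid about its hinge (rad): 0 closed and level over trough and seat, 1.57 upright, 1.75 fully back against its stop. It starts half open. The stiff hinge (about 0.32 N m) keeps any angle.
- lid_edge (a point): middle of the lid's free edge, 145 mm from the hinge; the lid is a panel 218 mm wide and 5 mm thick
- plate: stainless drip plate, loose, starts flat on the counter grip up; 180 mm (x) by 84 mm (y) by 3 mm, about 0.34 kg; origin at the centre of its underside, z up. The edge to be tucked is the long one at y = +42 mm.
- plate_grip (a point): centre of the black grip block riveted on the plate: 12 mm wide (plate x), 46 mm long (plate y), 28 mm high; this point is 17 mm above the plate's underside and 17 mm from the plate's centre, away from the tucked edge (plate y = -17 mm); axes as the plate's. The grip's top is 31 mm above the underside.
- plate_edge (a point): middle of the long edge to be tucked, on the underside: 59 mm from the grip's centre in plate y; axes as the plate's
- tank: steel film tank with black cap, diameter 86 mm, 134 mm high, loose, a bystander; origin at the centre of its underside
- beaker: clear plastic beaker, diameter 70 mm, 90 mm high, loose, a bystander; origin at the centre of its underside
- bottle_brown: brown chemical bottle, diameter 70 mm, 165 mm high, standing in the yellow tray, a bystander; origin at the centre of its underside
- bottle_black: black chemical bottle, diameter 70 mm, 155 mm high, standing in the yellow tray, a bystander; origin at the centre of its underside
Mind the look-alikes: they are no part of the job. Several things have the shape of the plate; the one meant has the colours described above.

How it is judged:
By the outcome, as a careful person would: the job done as asked, in the order asked, and still so for the second after the job is handed in, while the arm keeps its last pose, push and grip.
It also fails if it takes over 69 s, if anything falls off the work surface, if the arm or the gripper's body presses on something with over 40 N, if the wrist force passes 120 N, or if a joint passes its speed limit or range.

## Working session

There is one attempt and no reset: what is moved stays moved. The work goes in short steps, Python scripts to look and compute and a tool call to move; the robot and the scene stay as the last step left them, time stands still between calls to the robot, and variables do not carry over. Pictures are saved under pics/ and viewed, at most 10 in all, crops included, and the job is handed in when it is done.

Besides the shell and the picture viewer there is one more tool, called after "Call:" in YAML: its name, and indented under it one key for each argument. send_rows: Moves the arm, as the interface text tells. Its arguments: {"type":"object","properties":{"targets":{"type":"array","items":{"type":"number"}}},"required":["targets"]}

```bash
mkdir -p pics; cat > h.py <<'E'
from cell import *
import numpy as np, cv2
from scipy.spatial.transform import Rotation as R
def ray(cam,px):
    p=camera_params(cam); f=240/np.tan(np.radians(p["fovy"])/2); T=np.array(p["pose"])
    d=T[:3,:3]@np.array([(px[0]-p["cx"])/f,(px[1]-p["cy"])/f,1]); return T[:3,3],d
def onz(cam,px,z):
    o,d=ray(cam,px); return o+d*(z-o[2])/d[2]
def proj(cam,X):
    p=camera_params(cam); f=240/np.tan(np.radians(p["fovy"])/2); T=np.array(p["pose"])
    c=(np.asarray(X)-T[:3,3])@T[:3,:3]; return np.array([f*c[0]/c[2]+p["cx"],f*c[1]/c[2]+p["cy"]])
def tri(pxs,pxt):
    A=[];b=[]
    for c,p in(("scene",pxs),("top",pxt)):
        o,d=ray(c,p);d/=np.linalg.norm(d);M=np.eye(3)-np.outer(d,d);A.append(M);b.append(M@o)
    return np.linalg.lstsq(np.vstack(A),np.hstack(b),rcond=None)[0]
def save(cam,name): 
    im=get_image(cam); cv2.imwrite("pics/"+name,im[:,:,::-1]); return im
E
python3 - <<'E'
from h import *
np.set_printoptions(precision=3,suppress=True)
a=save("scene","s0.png");b=save("top","t0.png")
for c in("scene","top"):
    p=camera_params(c);print(c,p["fovy"],p["cx"],p["cy"],np.array(p["pose"]))
    for n in("seat_mark","lap_edge","lid_hinge","lid_edge","plate","plate_grip","plate_edge","drainer"):
        print(n,[(np.round(d["pixel"],1),round(d["conf"],2)) for d in landmark_of(n,c)[:4]])
print(get_state())
E
```

```text
scene 51.7676614738625 320.1494310355749 238.72911790810682 [[-0.76   0.491 -0.426  1.142]
 [ 0.65   0.567 -0.506  0.685]
 [-0.007 -0.661 -0.75   1.103]
 [ 0.     0.     0.     1.   ]]
seat_mark [(array([337.6, 268.5]), 0.76)]
lap_edge [(array([340.6, 262.5]), 0.59)]
lid_hinge [(array([304.2, 223.2]), 0.68)]
lid_edge [(array([327.6, 225.4]), 0.96), (array([302., 221.]), 0.56)]
plate [(array([344.5, 193.8]), 0.97), (array([271.6, 187.4]), 0.96), (array([229.6, 287.7]), 0.82), (array([244.3, 149.6]), 0.77)]
plate_grip [(array([340.6, 191.7]), 0.8), (array([241.2, 150. ]), 0.79), (array([310.2, 140.4]), 0.76), (array([265.1, 180.2]), 0.7)]
plate_edge [(array([271.6, 193.7]), 0.88), (array([312.4, 155.2]), 0.72), (array([217.2, 296.1]), 0.71), (array([256.2, 144.6]), 0.6)]
drainer [(array([336.1, 273.5]), 0.81)]
top 52.444625975811135 320.4380240110932 234.24971329913998 [[-0.026 -0.994  0.105  0.386]
 [-1.     0.026 -0.    -0.018]
 [-0.003 -0.105 -0.994  1.353]
 [ 0.     0.     0.     1.   ]]
seat_mark [(array([286.5, 219. ]), 0.55)]
lap_edge [(array([286.3, 218.5]), 0.9)]
lid_hinge []

[... 274 characters left out ...]
), (array([377.7, 301.3]), 0.72)]
plate_edge [(array([355.8, 308.2]), 0.93), (array([509.6, 276. ]), 0.8), (array([446.2, 323.7]), 0.62), (array([344.1, 122.9]), 0.6)]
drainer [(array([288.8, 223.5]), 0.95)]
{'t': 0.9, 'joint_positions': array([-1.277,  0.469, -0.049,  1.532,  0.024,  1.141, -0.082]), 'qvel': array([-0.001, -0.   , -0.001, -0.   , -0.001,  0.   ,  0.001]), 'joint_torque': array([ -0.001, -51.016,  -0.047, -23.803,   0.011,   0.001,  -0.   ]), 'ee_pos': array([0.214, 0.64 , 0.231]), 'tool_rot': array([ 0.161,  0.987,  0.   , -0.   ]), 'ft_force': array([-0.374,  0.526, -0.513]), 'ft_torque': array([0.01 , 0.016, 0.004]), 'gripper_force': 0.0, 'grip_width': 1.0000603257017997}
```

View pics/s0.png

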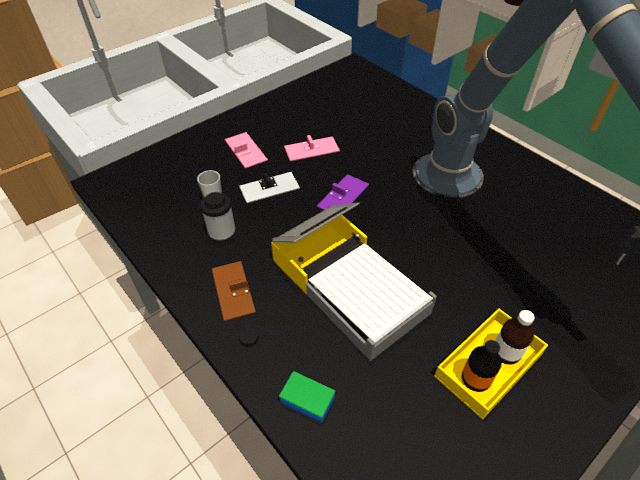

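View pics/t0.png

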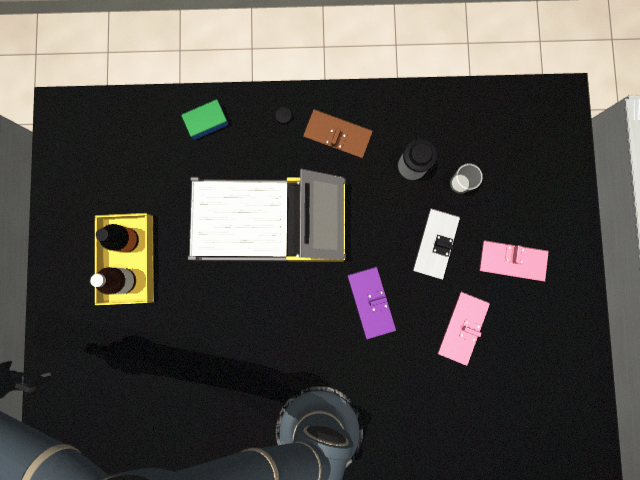

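The stainless plate with the black grip is at top (437,244) / scene (270,187). The drainer's low edge is at top (287,219), and the lid hangs half open over the trough, with its free edge near top column 302.

```bash
cat > m.py <<'E'
from h import *
np.set_printoptions(precision=4,suppress=True)
get_image("scene");get_image("top")
def cand(f,n,c,near,r=30):
    return [d for d in f(n,c) if np.hypot(*(np.array(d["pixel"])-near))<r]
E
python3 - <<'E'
from m import *
for c,near in(("scene",(270,187)),("top",(437,244))):
    for d in cand(masks_of,"plate",c,near)[:1]:
        m=d["region"].astype(np.uint8)
        cn=max(cv2.findContours(m,0,1)[0],key=cv2.contourArea)
        P=np.array([onz(c,p,0.003)[:2]*1000 for p in cn[:,0].astype(float)],dtype=np.float32)
        print(c,d["conf"],"rect",cv2.minAreaRect(P), np.round(cv2.boxPoints(cv2.minAreaRect(P)),1))
    for n,z in(("plate_grip",.017),("plate_edge",0),("plate",0)):
        print(n,[(d["conf"],d["pixel"],onz(c,d["pixel"],z)) for d in cand(landmark_of,n,c,near)])
    print("seat",onz(c,landmark_of("seat_mark",c)[0]["pixel"],.05),"lap",onz(c,landmark_of("lap_edge",c)[0]["pixel"],.057),"dr",onz(c,landmark_of("drainer",c)[0]["pixel"],0.0))
    for n,z in(("lid_hinge",.085),):
        print(n,[(d["conf"],d["pixel"],onz(c,d["pixel"],z)) for d in landmark_of(n,c)])
    for d in masks_of("lap",c)[:2]:
        m=d["region"].astype(np.uint8)
        cn=max(cv2.findContours(m,0,1)[0],key=cv2.contourArea)
        P=np.array([onz(c,p,0.069)[:2]*1000 for p in cn[:,0].astype(float)],dtype=np.float32)
        print("lap",d["conf"],cv2.minAreaRect(P), np.round(cv2.boxPoints(cv2.minAreaRect(P)),1))
print("lid_edge",tri(landmark_of("lid_edge","scene")[0]["pixel"],landmark_of("lid_edge","top")[0]["pixel"]))
for n in("tank","beaker"):
    print(n,onz("top",landmark_of(n,"top")[0]["pixel"],0),onz("scene",landmark_of(n,"scene")[0]["pixel"],0))
im=cv2.imread("pics/t0.png")[110:300,180:500];cv2.imwrite("pics/t0c.png",cv2.resize(im,None,fx=2.5,fy=2.5,interpolation=2))
E
```

```text
plate_grip [(0.74, [267.8, 178.4], array([ 0.484 , -0.3602,  0.017 ]))]
plate_edge [(0.67, [273.2, 191.7], array([ 0.499, -0.313,  0.   ]))]
plate [(0.8, [272.4, 192.0], array([ 0.5018, -0.3136,  0.    ]))]
seat [0.5819 0.075  0.05  ] lap [0.5679 0.0762 0.057 ] dr [0.5621 0.0698 0.    ]
lid_hinge [(0.69, [304.7, 220.6], array([ 0.5528, -0.082 ,  0.085 ])), (0.23, [270.4, 187.0], array([ 0.5425, -0.2582,  0.085 ]))]
lap 0.72 ((569.3218994140625, 199.51083374023438), (249.26808166503906, 200.2213897705078), 89.68958282470703) [[468.5  75.4]
 [668.8  74.3]
 [670.1 323.6]
 [469.9 324.7]]
top 0.97 rect ((493.10302734375, -339.6915283203125), (86.4113540649414, 179.14047241210938), 71.03878784179688) [[ 394.4 -351.4]
 [ 563.8 -409.7]
 [ 591.9 -327.9]
 [ 422.4 -269.7]]
plate_grip [(0.61, [444.2, 244.5], array([ 0.4898, -0.3572,  0.017 ]))]
plate_edge [(0.89, [420.3, 240.1], array([ 0.5051, -0.2956,  0.    ]))]
plate [(0.69, [434.7, 246.9], array([ 0.4851, -0.3348,  0.    ]))]
seat [0.5628 0.0727 0.05  ] lap [0.5589 0.0725 0.057 ] dr [0.5612 0.0693 0.    ]
lid_hinge [(0.94, [340.3, 215.0], array([ 0.5694, -0.0713,  0.085 ]))]
lap 0.75 ((569.239990234375, 199.19798278808594), (255.80426025390625, 197.9383087158203), 88.1478271484375) [[466.2  74.6]
 [664.   68.2]
 [672.3 323.8]
 [474.5 330.2]]
lid_edge [0.5603 0.0264 0.1669]
tank [ 0.7257 -0.29    0.    ] [ 0.7128 -0.2781  0.    ]
beaker [ 0.6613 -0.4112  0.    ] [ 0.6688 -0.4182  0.    ]
```

View pics/t0c.png

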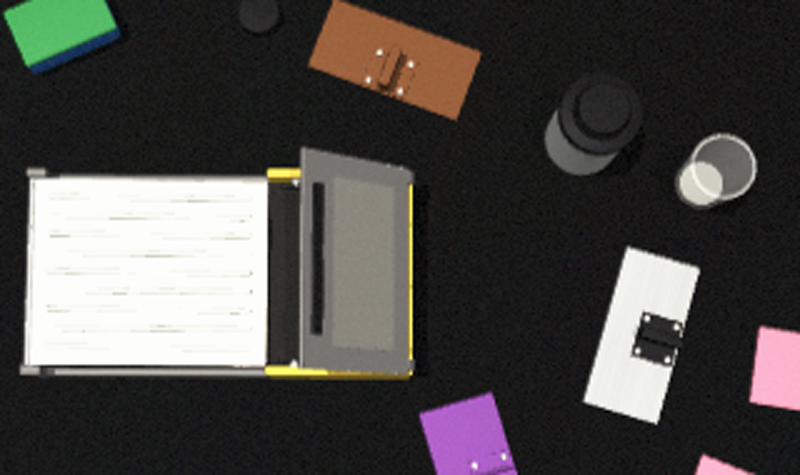

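```bash
cat > fit.py <<'E'
from m import *
from scipy.optimize import least_squares
def colmask(cam,near,lo=185):
    im=get_image(cam).astype(int); w=((im.min(2)>lo)&(im.max(2)-im.min(2)<25)).astype(np.uint8)
    w=cv2.morphologyEx(w,cv2.MORPH_CLOSE,np.ones((5,5)))
    n,l,s,c=cv2.connectedComponentsWithStats(w)
    k=l[near[1],near[0]]; return (l==k).astype(np.uint8),s[k]
def edgepts(m): 
    return max(cv2.findContours(m,0,1)[0],key=cv2.contourArea)[:,0].astype(float)
E
python3 - <<'E'
from fit import *
# sheet: 4 corners by polygon in each camera, back-projected at their own heights
for c,near in(("scene",(365,290)),("top",(240,220))):
    m,s=colmask(c,near,170 if c=="top" else 150); print(c,s)
    q=cv2.minAreaRect(np.float32(edgepts(m))) 
    cn=cv2.convexHull(np.float32(edgepts(m)))
    for e in np.arange(2,15,.5):
        a=cv2.approxPolyDP(cn,e,True)[:,0]
        if len(a)==4:break
    for p in a:
        for z in(.061,.077): print(p,z,onz(c,p,z))
for c,near in(("scene",(262,193)),("top",(430,235))):
    m,s=colmask(c,near,140); print(c,s)
    P=np.float32([onz(c,p,.003)[:2]*1000 for p in edgepts(m)]);print(cv2.minAreaRect(P),cv2.boxPoints(cv2.minAreaRect(P)))
E
```

```text
scene [ 309  244  124   99 6107]
[362. 244.] 0.061 [0.4753 0.0735 0.061 ]
[362. 244.] 0.077 [0.4855 0.0829 0.077 ]
[432. 297.] 0.061 [0.4639 0.3183 0.061 ]
[432. 297.] 0.077 [0.4744 0.3239 0.077 ]
[375. 342.] 0.061 [0.6642 0.3155 0.061 ]
[375. 342.] 0.077 [0.6716 0.3212 0.077 ]
[309. 279.] 0.061 [0.6641 0.0704 0.061 ]
[309. 279.] 0.077 [0.6714 0.0798 0.077 ]
top [ 189  181   98   78 7223]
[286. 182.] 0.061 [0.6666 0.0713 0.061 ]
[286. 182.] 0.077 [0.6631 0.0702 0.077 ]
[285. 255.] 0.061 [0.4696 0.0776 0.061 ]
[285. 255.] 0.077 [0.4685 0.0764 0.077 ]
[189. 257.] 0.061 [0.471  0.3325 0.061 ]
[189. 257.] 0.077 [0.4699 0.3282 0.077 ]
[192. 182.] 0.061 [0.6734 0.3249 0.061 ]
[192. 182.] 0.077 [0.6698 0.3206 0.077 ]
scene [240 172  60  30 848]
((495.2201232910156, -339.99981689453125), (85.14344787597656, 180.74794006347656), 71.68580627441406) [[ 396.0466 -352.0172]
 [ 567.6392 -408.8132]
 [ 594.3937 -327.9825]
 [ 422.801  -271.1864]]
top [ 414  209   46   71 1718]
((494.2724609375, -339.11163330078125), (84.49292755126953, 181.19508361816406), 71.63306427001953) [[ 394.9782 -350.6586]
 [ 566.9429 -407.7534]
 [ 593.5667 -327.5647]
 [ 421.6021 -270.4698]]
```

```bash
cat > plan.py <<'E'
from h import *
def plan(target,yaw,n,start=None,yaw0=None,g=0):
    """straight rows; yaw = world angle of tool y (deg), tool straight down"""
    s=get_state(); p=np.array(s["ee_pos"] if start is None else start,float)
    if yaw0 is None:
        y=R.from_quat(s["tool_rot"]).as_matrix()[:,1]; yaw0=np.degrees(np.arctan2(y[1],y[0]))
    dyaw=(yaw-yaw0+90)%180-90
    if hasattr(plan,'sign') and plan.sign: dyaw=yaw-yaw0
    d=(np.array(target)-p)/n; out=[]
    for i in range(n):
        a=np.radians(yaw0+dyaw*i/n); Y=np.array([np.cos(a),np.sin(a),0]); Z=np.array([0,0,-1]); X=np.cross(Y,Z)
        out.append([g,round(d@X*1000,1),round(d@Y*1000,1),round(-d[2]*1000,1),round(-dyaw/n,2)])
    print("yaw0",yaw0,"dyaw",dyaw)
    for i in range(0,n,8): print(sum(out[i:i+8],[]))
if __name__=="__main__":
    import sys
    a=[float(v) for v in sys.argv[1:]]; plan(a[:3],a[3],int(a[4]),g=a[5])
E
python3 plan.py .568 .085 .231 0 16 0
```

```text
yaw0 71.5063653839028 dyaw -71.5063653839028
[0.0, np.float64(-32.0), np.float64(-25.9), np.float64(0.0), np.float64(4.47), 0.0, np.float64(-33.9), np.float64(-23.3), np.float64(0.0), np.float64(4.47), 0.0, np.float64(-35.6), np.float64(-20.6), np.float64(0.0), np.float64(4.47), 0.0, np.float64(-37.1), np.float64(-17.8), np.float64(0.0), np.float64(4.47), 0.0, np.float64(-38.4), np.float64(-14.8), np.float64(0.0), np.float64(4.47), 0.0, np.float64(-39.4), np.float64(-11.8), np.float64(0.0), np.float64(4.47), 0.0, np.float64(-40.2), np.float64(-8.7), np.float64(0.0), np.float64(4.47), 0.0, np.float64(-40.8), np.float64(-5.5), np.float64(0.0), np.float64(4.47)]
[0.0, np.float64(-41.1), np.float64(-2.3), np.float64(0.0), np.float64(4.47), 0.0, np.float64(-41.1), np.float64(0.9), np.float64(0.0), np.float64(4.47), 0.0, np.float64(-40.9), np.float64(4.1), np.float64(0.0), np.float64(4.47), 0.0, np.float64(-40.5), np.float64(7.3), np.float64(0.0), np.float64(4.47), 0.0, np.float64(-39.8), np.float64(10.4), np.float64(0.0), np.float64(4.47), 0.0, np.float64(-38.9), np.float64(13.5), np.float64(0.0), np.float64(4.47), 0.0, np.float64(-37.7), np.float64(16.5), np.float64(0.0), np.float64(4.47), 0.0, np.float64(-36.3), np.float64(19.3), np.float64(0.0), np.float64(4.47)]
```

Call:
send_rows:
  targets: [0, -32, -26, 0, 4.47, 0, -34, -23.3, 0, 4.47, 0, -35.6, -20.6, 0, 4.47, 0, -37.1, -17.8, 0, 4.47, 0, -38.4, -14.8, 0, 4.47, 0, -39.4, -11.8, 0, 4.47, 0, -40.2, -8.7, 0, 4.47, 0, -40.8, -5.5, 0, 4.47]

```text
t: 3.17
ee_pos: [0.3918, 0.3607, 0.2317]
tool_rot: [0.458, 0.889, 0.0, -0.0]
ft_force: [-0.0, 0.3, -0.3]
grip_width: 0.001
gripper_force: 0.0
```

Call:
send_rows:
  targets: [0, -41.1, -2.3, 0, 4.47, 0, -41.1, 0.9, 0, 4.47, 0, -40.9, 4.1, 0, 4.47, 0, -40.5, 7.3, 0, 4.47, 0, -39.8, 10.4, 0, 4.47, 0, -38.9, 13.5, 0, 4.47, 0, -37.7, 16.5, 0, 4.47, 0, -36.3, 19.3, 0, 4.47]

```text
t: 3.83
ee_pos: [0.5688, 0.0833, 0.2317]
tool_rot: [0.708, 0.706, 0.0, 0.0]
ft_force: [0.4, 0.8, -0.1]
grip_width: 0.003
gripper_force: 0.0
```

Call:
send_rows:
  targets: [0, 0, 0, 27, 0, 0, 0, 0, 27, 0, 0, 0, 0, 27, 0, 0, -15, 0, 0, 0, 0, -15, 0, 0, 0, 0, -15, 0, -2, 0, 0, -15, 0, -3, 0, 0, -15, 0, -4, 0]

```text
t: 4.5
ee_pos: [0.5699, 0.0214, 0.162]
tool_rot: [0.704, 0.71, 0.006, -0.004]
ft_force: [-2.2, 18.3, 21.5]
grip_width: 0.003
gripper_force: 3.7
```

```bash
python3 - <<'E'
from h import *
a=save("scene","s1.png")[130:330,220:440];b=save("top","t1.png")[130:330,180:400]
cv2.imwrite("pics/c1.png",cv2.resize(np.hstack([a,b])[:,:,::-1],None,fx=1.8,fy=1.8,interpolation=2))
s=get_state();print(s["ee_pos"],s["ft_force"],s["ft_torque"])
E
```

```text
[0.57009394 0.01774459 0.16395298] [-6.76783076 15.94787765 22.38416051] [ 2.62987454  1.33007941 -0.07107196]
```

View pics/c1.png

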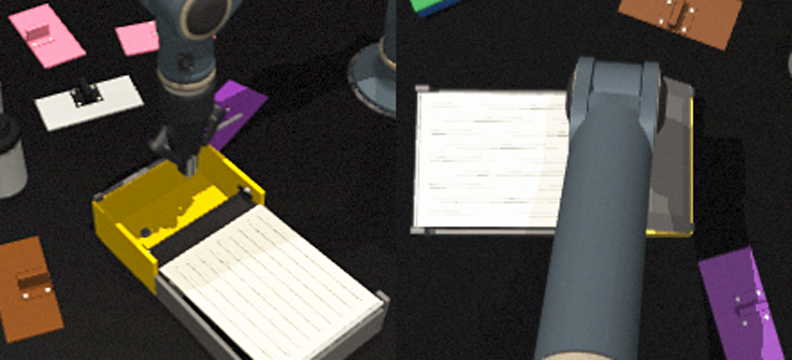

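Call:
send_rows:
  targets: [0, 6, 0, -10, 0, 0, 6, 0, -14, 0, 0, 0, 0, 0, 0, 0, -8, 0, 0, 0, 0, -8, 0, -2, 0, 0, -8, 0, -2, 0]

```text
t: 5.1
ee_pos: [0.5682, -0.0002, 0.1873]
tool_rot: [0.707, 0.707, 0.001, -0.001]
ft_force: [-0.7, 6.4, 4.8]
grip_width: -0.004
gripper_force: 3.0
```

Call:
send_rows:
  targets: [0, -8, 0, -3, 0, 0, -8, 0, -3, 0, 0, -8, 0, -3, 0, 0, -8, 0, -3, 0, 0, -8, 0, -2, 0, 0, -8, 0, -2, 0]

```text
t: 5.6
ee_pos: [0.5671, -0.0513, 0.2025]
tool_rot: [0.707, 0.707, -0.001, -0.001]
ft_force: [-0.1, 2.1, -2.1]
grip_width: -0.003
gripper_force: 1.2
```

Call:
send_rows:
  targets: [0, -7, 0, 0, 0, 0, -7, 0, 0, 0, 0, -7, 0, 0, 0, 0, -5, 0, 0, 0, 0, -4, 0, 0, 0, 0, 0, 0, 0, 0]

```text
t: 6.1
ee_pos: [0.5679, -0.0814, 0.2031]
tool_rot: [0.708, 0.707, -0.0, 0.0]
ft_force: [-0.7, 0.2, -0.7]
grip_width: 0.003
gripper_force: 0.1
```

Call:
send_rows:
  targets: [0, -4, 0, 0, 0, 0, -4, 0, 0, 0, 0, -4, 0, 0, 0, 0, 0, 0, 0, 0]

```text
t: 6.43
ee_pos: [0.5682, -0.087, 0.2031]
tool_rot: [0.706, 0.708, 0.002, -0.003]
ft_force: [-0.6, 11.5, 0.8]
grip_width: 0.003
gripper_force: 5.5
```

```bash
python3 - <<'E'
from h import *
a=save("scene","s2.png")[130:330,220:440];b=save("top","t2.png")[130:330,180:400]
cv2.imwrite("pics/c2.png",cv2.resize(np.hstack([a,b])[:,:,::-1],None,fx=1.8,fy=1.8,interpolation=2))
s=get_state();print(s["ee_pos"],s["ft_force"],s["ft_torque"])
E
```

```text
[ 0.56823959 -0.08697082  0.20310082] [-2.14937827 10.84018079  0.67976373] [ 2.39812274  0.25794292 -0.07161656]
```

View pics/c2.png

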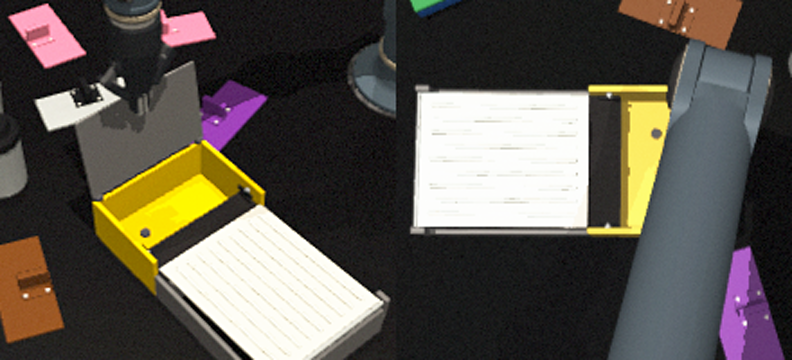

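Call:
send_rows:
  targets: [0, 20, 0, 0, 0, 0, 20, 0, -10, 0, 0, 0, 0, -40, 0, 0, 0, 0, -40, 0]

```text
t: 6.87
ee_pos: [0.5674, -0.0513, 0.293]
tool_rot: [0.706, 0.708, -0.002, -0.0]
ft_force: [1.8, 0.5, 0.5]
grip_width: 0.002
gripper_force: 0.0
```

```bash
sed -i 's/out.append(\[g,/out.append([g,/; s/print(sum(out\[i:i+8\],\[\]))/print([float(v) for v in sum(out[i:i+8],[])])/' plan.py; python3 plan.py .4892 -.3556 .29 -18.35 8 .6; python3 -c "
from h import *
s=get_state();print(s['ee_pos'])"
```

```text
yaw0 0.129528888674558 dyaw -18.479528888674565
[0.6, -38.0, -9.9, 0.4, 2.31, 0.6, -38.4, -8.3, 0.4, 2.31, 0.6, -38.7, -6.8, 0.4, 2.31, 0.6, -38.9, -5.2, 0.4, 2.31, 0.6, -39.1, -3.6, 0.4, 2.31, 0.6, -39.2, -2.1, 0.4, 2.31, 0.6, -39.3, -0.5, 0.4, 2.31, 0.6, -39.3, 1.1, 0.4, 2.31]
[ 0.5674103  -0.05133207  0.29304962]
```

Call:
send_rows:
  targets: [0.6, -38, -9.9, 0, 2.3, 0.6, -38.4, -8.3, 0, 2.3, 0.6, -38.7, -6.8, 0, 2.3, 0.6, -38.9, -5.2, 0, 2.3, 0.6, -39.1, -3.6, 10, 2.3, 0.6, -39.2, -2.1, 10, 2.3, 0.6, -39.3, -0.5, 10, 2.3, 0.6, -39.3, 1.1, 10, 2.3]

```text
t: 7.53
ee_pos: [0.4883, -0.3594, 0.2536]
tool_rot: [0.812, 0.584, -0.0, 0.002]
ft_force: [0.5, -0.5, -0.2]
grip_width: 0.6
gripper_force: 0.0
```

Call:
send_rows:
  targets: [0.6, 0, 0, 40, 0, 0.6, 0, 0, 40, 0, 0.6, 0, 0, 40, 0, 0.6, 0, 0, 30, 0, 0.6, 0, 0, 20, 0, 0.6, 0, 0, 10, 0, 0.6, 0, 0, 5, 0, 0.6, 0, 0, 0, 0]

```text
t: 8.2
ee_pos: [0.4891, -0.3569, 0.0682]
tool_rot: [0.811, 0.585, -0.0, 0.0]
ft_force: [-0.3, -0.7, 0.3]
grip_width: 0.598
gripper_force: 0.0
```

```bash
python3 - <<'E'
from fit import *
s=get_state();y=R.from_quat(s["tool_rot"]).as_matrix()[:,1];print(s["ee_pos"],np.degrees(np.arctan2(y[1],y[0])),s["grip_width"])
for c in("scene","top"):
    for n,z in(("plate_grip",.017),("lid_hinge",.085)):print(c,n,[(d["conf"],onz(c,d["pixel"],z)) for d in landmark_of(n,c)[:5]])
    print("seat",onz(c,landmark_of("seat_mark",c)[0]["pixel"],.05),"lap",onz(c,landmark_of("lap_edge",c)[0]["pixel"],.057),"dr",onz(c,landmark_of("drainer",c)[0]["pixel"],0.0))
a=save("scene","s3.png")[120:300,200:400];b=get_image("top")[130:310,310:510];cv2.imwrite("pics/top3.png",get_image("top")[:,:,::-1])
cv2.imwrite("pics/c3.png",cv2.resize(np.hstack([a,b])[:,:,::-1],None,fx=2,fy=2,interpolation=2))
E
```

```text
[ 0.49   -0.3574  0.0698] -18.414070600625248 0.5990354780722605
scene plate_grip [(0.96, array([ 0.3472, -0.163 ,  0.017 ])), (0.91, array([ 0.7938, -0.0685,  0.017 ])), (0.9, array([ 0.2464, -0.4192,  0.017 ])), (0.89, array([ 0.4927, -0.3561,  0.017 ])), (0.89, array([ 0.461 , -0.5372,  0.017 ]))]
scene lid_hinge [(0.89, array([ 0.5552, -0.0768,  0.085 ])), (0.6, array([0.5959, 0.0917, 0.085 ]))]Traceback (most recent call last):
  File "<stdin>", line 5, in <module>
IndexError: list index out of range
```

Call:
send_rows:
  targets: [0.6, 0, 1, 25, 0, 0.6, 0, 0.5, 20, 0, 0.6, 0, 0, 12, 0, 0.6, 0, 0, 5.3, 0, 0.3, 0, 0, 0, 0, 0.1, 0, 0, 0, 0, 0, 0, 0, 0, 0, 0, 0, 0, 0, 0]

```text
t: 9.12
ee_pos: [0.4908, -0.3573, 0.0072]
tool_rot: [0.811, 0.585, 0.0, 0.001]
ft_force: [-0.8, -0.1, 5.2]
grip_width: 0.129
gripper_force: 61.1
```

```bash
python3 - <<'E'
from fit import *
s=get_state();y=R.from_quat(s["tool_rot"]).as_matrix()[:,1];print(s["ee_pos"],np.degrees(np.arctan2(y[1],y[0])),s["grip_width"],s["gripper_force"],s["ft_force"])
a=save("scene","s3.png")[120:300,200:400];b=save("top","t3.png")[130:310,310:510]
cv2.imwrite("pics/c3.png",cv2.resize(np.hstack([a,b])[:,:,::-1],None,fx=2,fy=2,interpolation=2))
for c in("scene","top"):
    for n,z in (("seat_mark",.05),("lap_edge",.057),("drainer",0),("lid_hinge",.085)):print(c,n,[onz(c,d["pixel"],z) for d in landmark_of(n,c)[:1]])
    m,st=colmask(c,{"scene":(262,193),"top":(430,235)}[c],140)
    P=np.float32([onz(c,p,.003)[:2]*1000 for p in edgepts(m)]);print(c,st,cv2.minAreaRect(P))
E
```

```text
[ 0.4908 -0.3573  0.0072] -18.42146078185046 0.13054157253630275 61.0748827457428 [-1.3894  0.3185  6.072 ]
scene seat_mark [array([0.5694, 0.0757, 0.05  ])]
scene lap_edge [array([0.5636, 0.0767, 0.057 ])]
scene drainer [array([0.5667, 0.069 , 0.    ])]
scene lid_hinge [array([ 0.5578, -0.0812,  0.085 ])]
scene [239 179  59  24 551] ((495.5216064453125, -336.01934814453125), (83.29498291015625, 191.25018310546875), 69.39395141601562)
top seat_mark [array([0.5687, 0.079 , 0.05  ])]
top lap_edge [array([0.5666, 0.0681, 0.057 ])]
top drainer [array([0.5574, 0.0744, 0.    ])]
top lid_hinge [array([ 0.5663, -0.0757,  0.085 ])]
top [415 208  45  57 884] ((525.3010864257812, -317.3241882324219), (75.32273864746094, 181.71682739257812), 47.62193298339844)
```

View pics/c3.png

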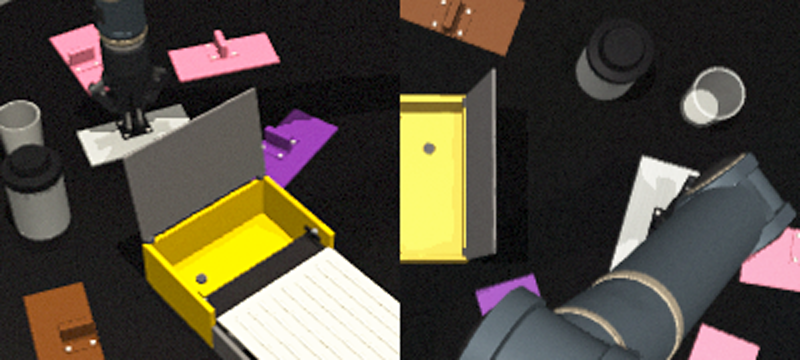

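```bash
python3 - <<'E'
from h import *
im=cv2.imread("pics/t3.png").astype(int); b,g,r=im[...,0],im[...,1],im[...,2]
Y=(r>120)&(g>100)&(b<r*0.6)
for nm,sel in(("far",0),("near",-1)):
    pts=[]
    for c in range(292,342):
        rows=np.where(Y[150:290,c])[0]+150
        if len(rows): pts.append(onz("top",(c,rows[sel]+(0.5 if sel else -.5)),.082)[:2])
    pts=np.array(pts); k=np.polyfit(pts[:,1],pts[:,0],1); res=pts[:,0]-np.polyval(k,pts[:,1])
    print(nm,len(pts),"slope deg",np.degrees(np.arctan(k[0])),"x at y=.0735",np.polyval(k,.0735),"rms",res.std(), pts[:,1].min(),pts[:,1].max())
# black/white boundary of sheet low edge
W=(im.min(2)>150)
pts=[]
for rr in range(188,250):
    cs=np.where(W[rr,240:300])[0]
    if len(cs): pts.append(onz("top",(cs.max()+240+.5,rr),.061)[:2])
pts=np.array(pts);k=np.polyfit(pts[:,0],pts[:,1],1);print("edge slope deg",np.degrees(np.arctan(k[0])),"y at x=.568",np.polyval(k,.568),(pts[:,1]-np.polyval(k,pts[:,0])).std())
# scene low edge
im=cv2.imread("pics/s3.png").astype(int);W=(im.min(2)>140)
pts=[]
for cc in range(318,358):
    rs=np.where(W[235:320,cc])[0]
    if len(rs): pts.append(onz("scene",(cc,rs.min()+235-.5),.061)[:2])
pts=np.array(pts);k=np.polyfit(pts[:,0],pts[:,1],1);print("scene edge slope",np.degrees(np.arctan(k[0])),"y at .568",np.polyval(k,.568),(pts[:,1]-np.polyval(k,pts[:,0])).std(),pts[[0,-1]])
E
```

```text
far 50 slope deg 1.5366137612966482 x at y=.0735 0.6769574795252178 rms 1.0706603116298292e-16 -0.07648440040850818 0.053609681978517565
near 50 slope deg 1.5108338857260257 x at y=.0735 0.45638426519889436 rms 2.331468351712829e-17 -0.06972543721621807 0.05803934877298354
edge slope deg -1.0831122892513012 y at x=.568 0.0717831840781939 7.718261356903907e-18
scene edge slope 3.5740159990979854 y at .568 0.0692871430771281 0.006746857371853985 [[0.63235885 0.06947024]
 [0.4614111  0.03861815]]
```

```bash
python3 - <<'E'
from h import *
from scipy.optimize import least_squares
# sheet rectangle on upper face, seat frame coords (m, z from counter)
C=np.array([[-.099,0,.061],[.099,0,.061],[.099,.25,.077],[-.099,.25,.077]])
def world(q,P):
    a=q[2];return np.c_[q[0]+np.cos(a)*P[:,0]-np.sin(a)*P[:,1],q[1]+np.sin(a)*P[:,0]+np.cos(a)*P[:,1],P[:,2]]
def obs(cam,file,q):
    im=cv2.imread(file).astype(float).min(2); out=[]
    for i in range(4):
        A,B=C[i],C[(i+1)%4]
        pa,pb=[proj(cam,world(q,np.array([X]))[0]) for X in(A,B)]
        n=np.array([-(pb-pa)[1],(pb-pa)[0]]);n/=np.linalg.norm(n)
        cen=np.mean([proj(cam,w) for w in world(q,C)],0)
        if n@(cen-pa)<0:n=-n     # inward
        for t in np.linspace(.08,.92,50):
            p0=pa+t*(pb-pa); s=np.arange(-7,8,.25)
            v=cv2.remap(im.astype(np.float32),np.float32([p0[0]+s*n[0]]),np.float32([p0[1]+s*n[1]]),1)[0]
            g=np.convolve(v,[1,1,1,1,-1,-1,-1,-1],"same"); g=g*1.0; k=np.argmax(g[4:-4])+4
            if g[k]>150: out.append((cam,i,t,p0+n*(s[k]-.125),n))
    return out
for setup in(["scene"],["top"],["scene","top"]):
    q=np.array([.5685,.0735,-.017])
    for it in range(4):
        O=sum([obs(c,"pics/%s3.png"%c[0],q) for c in setup],[])
        def res(q):
            r=[]
            for c,i,t,p,n in O:
                X=C[i]+t*(C[(i+1)%4]-C[i]); r.append(n@(proj(c,world(q,X[None])[0])-p))
            return np.array(r)
        f=least_squares(res,q,loss="soft_l1",f_scale=.5,x_scale=[.01,.01,.01]); q=f.x
    r=res(q);print(setup,len(O),q[:2],np.degrees(q[2]),[(c,i,round(np.median([x for x,o in zip(r,O) if o[0]==c and o[1]==i]),2),sum(o[0]==c and o[1]==i for o in O)) for c in setup for i in range(4)])
E
```

```text
Traceback (most recent call last):
  File "h.py", line 10, in proj
    p=camera_params(cam); f=240/np.tan(np.radians(p["fovy"])/2); T=np.array(p["pose"])
ValueError: time passes only in moves, steps and waits
```

```bash
cat >> h.py <<'E'
import functools
camera_params=functools.lru_cache(None)(camera_params)
E
cat > sheet.py <<'E'
from h import *
from scipy.optimize import least_squares
C=np.array([[-.099,0,.061],[.099,0,.061],[.099,.25,.077],[-.099,.25,.077]])
def world(q,P):
    a=q[2];return np.c_[q[0]+np.cos(a)*P[:,0]-np.sin(a)*P[:,1],q[1]+np.sin(a)*P[:,0]+np.cos(a)*P[:,1],P[:,2]]
def obs(cam,file,q,C,thr=150,w=7):
    im=cv2.imread(file).astype(np.float32).min(2); out=[]
    P=[proj(cam,X) for X in world(q,C)]; cen=np.mean(P,0)
    for i in range(4):
        pa,pb=P[i],P[(i+1)%4]
        n=np.array([-(pb-pa)[1],(pb-pa)[0]]);n/=np.linalg.norm(n)
        if n@(cen-pa)<0:n=-n
        for t in np.linspace(.08,.92,50):
            p0=pa+t*(pb-pa); s=np.arange(-w,w+1,.25)
            v=cv2.remap(im,np.float32([p0[0]+s*n[0]]),np.float32([p0[1]+s*n[1]]),1)[0]
            g=np.convolve(v,[1,1,1,1,-1,-1,-1,-1],"same"); k=np.argmax(g[4:-4])+4
            if g[k]>thr: out.append((cam,i,t,p0+n*(s[k]-.125),n))
    return out
def fit(files,q,C,sides=(0,1,2,3),thr=150,w=7):
    for it in range(4):
        O=[o for c,f in files for o in obs(c,f,q,C,thr,w) if o[1] in sides]
        def res(q): return np.array([n@(proj(c,world(q,(C[i]+t*(C[(i+1)%4]-C[i]))[None])[0])-p) for c,i,t,p,n in O])
        q=least_squares(res,q,loss="soft_l1",f_scale=.5,x_scale=[.01,.01,.01]).x
    r=res(q);print([c for c,f in files],q[:2],np.degrees(q[2]),[(c,i,round(float(np.median([x for x,o in zip(r,O) if o[:2]==(c,i)] or [9])),2),sum(o[:2]==(c,i) for o in O)) for c,f in files for i in sides])
    return q
E
python3 - <<'E'
from sheet import *
S=("scene","pics/s3.png");T=("top","pics/t3.png")
for k in([S],[T],[S,T]): fit(k,np.array([.5685,.0735,-.017]),C)
E
```

```text
['scene'] [0.56709553 0.07313187] -1.6917028328895012 [('scene', 0, 0.86, 50), ('scene', 1, 0.12, 50), ('scene', 2, 0.39, 50), ('scene', 3, 0.13, 50)]
['top'] [0.56865501 0.073342  ] -1.3020065268523844 [('top', 0, 0.6, 50), ('top', 1, 0.89, 50), ('top', 2, 0.65, 50), ('top', 3, 0.61, 50)]
['scene', 'top'] [0.5676135  0.07327556] -1.5674754978471215 [('scene', 0, 0.87, 50), ('scene', 1, 0.12, 50), ('scene', 2, 0.38, 50), ('scene', 3, 0.37, 50), ('top', 0, 0.62, 50), ('top', 1, 1.0, 50), ('top', 2, 0.63, 50), ('top', 3, 0.38, 50)]
```

Call:
send_rows:
  targets: [0, 0, 0, -15, 0, 0, 0, 0, -38, 0, 0, 0, 0, -38, 0, 0, 0, 0, -38, 0, 0, 0, 0, -38, 0, 0, 0, 0, -38, 0, 0, 0, 0, -38, 0, 0, 0, 0, -32, 0]

```text
t: 10.48
ee_pos: [0.4904, -0.3567, 0.2836]
tool_rot: [0.811, 0.585, 0.001, 0.001]
ft_force: [-0.3, 0.1, -2.9]
grip_width: 0.124
gripper_force: 60.0
```

```bash
python3 plan.py .5661 -.0008 .282 -1.5 12 0; python3 -c "
from h import *
s=get_state();print(s['ee_pos'],s['grip_width'],s['gripper_force'],s['ft_force'])"
```

```text
yaw0 -18.427163114521377 dyaw 16.927163114521377
[0.0, 30.1, -3.4, 0.1, -1.41, 0.0, 30.2, -2.6, 0.1, -1.41, 0.0, 30.3, -1.9, 0.1, -1.41, 0.0, 30.3, -1.2, 0.1, -1.41, 0.0, 30.3, -0.4, 0.1, -1.41, 0.0, 30.3, 0.3, 0.1, -1.41, 0.0, 30.3, 1.1, 0.1, -1.41, 0.0, 30.3, 1.8, 0.1, -1.41]
[0.0, 30.2, 2.6, 0.1, -1.41, 0.0, 30.1, 3.3, 0.1, -1.41, 0.0, 30.1, 4.1, 0.1, -1.41, 0.0, 29.9, 4.8, 0.1, -1.41]
[ 0.49039753 -0.35672077  0.28356439] 0.12363014990670626 60.026848912239075 [-0.31413739  0.11546368 -2.92895249]
```

Call:
send_rows:
  targets: [0, 30.1, -3.4, 0, -1.41, 0, 30.2, -2.6, 0, -1.41, 0, 30.3, -1.9, 0, -1.41, 0, 30.3, -1.2, 0, -1.41, 0, 30.3, -0.4, 0, -1.41, 0, 30.3, 0.3, 0, -1.41, 0, 30.3, 1.1, 0, -1.41, 0, 30.3, 1.8, 0, -1.41]

```text
t: 11.15
ee_pos: [0.5405, -0.1177, 0.2807]
tool_rot: [0.749, 0.662, 0.0, -0.0]
ft_force: [0.3, -0.8, -2.7]
grip_width: 0.128
gripper_force: 59.9
```

Call:
send_rows:
  targets: [0, 30.2, 2.6, 0, -1.41, 0, 30.1, 3.3, 0, -1.41, 0, 30.1, 4.1, 0, -1.41, 0, 30, 4.8, 0, -1.41, 0, 0, 0, 20, 0, 0, 0, 0, 40, 0, 0, 0, 0, 40, 0, 0, 0, 0, 40, 0]

```text
t: 11.82
ee_pos: [0.5659, -0.0003, 0.1397]
tool_rot: [0.716, 0.698, 0.001, 0.0]
ft_force: [0.3, 0.5, -3.8]
grip_width: 0.127
gripper_force: 60.0
```

Call:
send_rows:
  targets: [0, 0, 0, 35, 0, 0, 0, 0, 20, 0, 0, 0, 0, 10, 0, 0, 0, 0, 0, 0, 0, 0, 0, 0, 0]

```text
t: 12.23
ee_pos: [0.5667, -0.0008, 0.0765]
tool_rot: [0.716, 0.698, 0.0, 0.0]
ft_force: [0.2, -0.2, -2.7]
grip_width: 0.13
gripper_force: 59.9
```

```bash
python3 - <<'E'
from sheet import *
s=get_state();y=R.from_quat(s["tool_rot"]).as_matrix();print(s["ee_pos"],y,np.degrees(np.arctan2(y[1,1],y[0,1])),s["grip_width"],s["ft_force"],s["ft_torque"])
a=save("scene","s4.png")[170:320,250:400];b=save("top","t4.png")[150:300,220:370]
cv2.imwrite("pics/c4.png",cv2.resize(np.hstack([a,b])[:,:,::-1],None,fx=2.6,fy=2.6,interpolation=2))
E
```

```text
[ 0.56672224 -0.00084633  0.07653018] [[ 2.63338368e-02  9.99652810e-01  8.88017062e-04]
 [ 9.99653204e-01 -2.63338107e-02 -4.11225195e-05]
 [-1.77233690e-05  8.88792015e-04 -9.99999605e-01]] -1.5089912469291749 0.13013492090365258 [ 0.17126904 -0.18337125 -2.72219337] [-0.03816825 -0.02967073 -0.0233087 ]
```

View pics/c4.png

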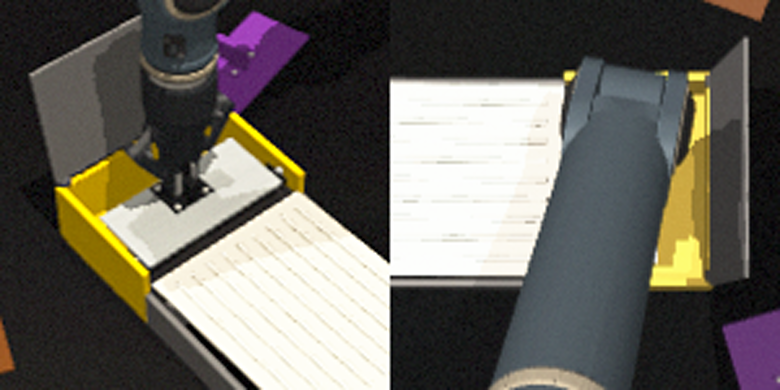

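```bash
python3 - <<'E'
from sheet import *
z=.0765-.0072+.003
P=np.array([[-.09,-.042,z],[.09,-.042,z],[.09,.042,z],[-.09,.042,z]])
for sd in((1,2),(1,2,3),(2,)):
  for w in (4,6):
    q=fit([("scene","pics/s4.png")],np.array([.5672,.0173,-.026]),P,sd,thr=120,w=w)
    for T in [1]:
        pass
    print("tcp should be centre-18.1: rel", [ (q[0]-.5667)*1000,(q[1]+.0008)*1000])
fit([("scene","pics/s4.png")],np.array([.568,.0733,-.026]),C)
E
```

```text
['scene'] [0.5693884  0.01814467] -1.2220055322358927 [('scene', 1, 0.05, 50), ('scene', 2, -0.1, 50)]
tcp should be centre-18.1: rel [np.float64(2.6883998602592607), np.float64(18.94466673501078)]
['scene'] [0.5693884  0.01814467] -1.2220055322358927 [('scene', 1, 0.05, 50), ('scene', 2, -0.1, 50)]
tcp should be centre-18.1: rel [np.float64(2.6883998602592607), np.float64(18.94466673501078)]
['scene'] [0.56856796 0.01813313] -1.3845703353652605 [('scene', 1, 0.24, 50), ('scene', 2, 0.08, 50), ('scene', 3, 0.37, 50)]
tcp should be centre-18.1: rel [np.float64(1.8679639142265003), np.float64(18.93313371537862)]
['scene'] [0.56851714 0.01815123] -1.2768327068253633 [('scene', 1, 0.37, 50), ('scene', 2, 0.12, 50), ('scene', 3, 0.38, 50)]
tcp should be centre-18.1: rel [np.float64(1.8171353317376626), np.float64(18.95122831319978)]
['scene'] [-0.54407786  0.04734578] -1.234814200221656 [('scene', 2, 9.0, 0)]
tcp should be centre-18.1: rel [np.float64(-1110.7778572474829), np.float64(48.14578324960742)]
['scene'] [-0.54407786  0.04734578] -1.234814200221656 [('scene', 2, 9.0, 0)]
tcp should be centre-18.1: rel [np.float64(-1110.7778572474829), np.float64(48.14578324960742)]
['scene'] [0.5671375  0.07313556] -1.6851812845186256 [('scene', 0, 0.62, 50), ('scene', 1, 0.12, 50), ('scene', 2, 0.38, 50), ('scene', 3, 0.13, 50)]
```

Call:
send_rows:
  targets: [0, 0, -2.5, 8, 0.3, 0, 0, 0, 6, 0, 0, 0, 0, 4, 0, 0, 0, 0, 0, 0, 0, 0, 0, 0, 0]

```text
t: 12.75
ee_pos: [0.5636, -0.0006, 0.0578]
tool_rot: [0.718, 0.696, -0.0, -0.0]
ft_force: [-1.0, 0.9, -2.9]
grip_width: 0.124
gripper_force: 60.0
```

Call:
send_rows:
  targets: [0, 5, 0, -0.5, 0, 0, 5, 0, 0, 0, 0, 5, 0, 0, 0, 0, 5, 0, 0, 0, 0, 5, 0, 0, 0, 0, 5, 0, 0, 0, 0, 0, 0, 0, 0]

```text
t: 13.33
ee_pos: [0.5646, 0.0313, 0.0584]
tool_rot: [0.717, 0.697, 0.0, -0.0]
ft_force: [-0.2, 0.8, -3.3]
grip_width: 0.126
gripper_force: 60.0
```

```bash
python3 - <<'E'
from sheet import *
s=get_state();y=R.from_quat(s["tool_rot"]).as_matrix();print(s["ee_pos"],y[:,2],np.degrees(np.arctan2(y[1,1],y[0,1])),s["ft_force"],s["ft_torque"])
save("scene","s5.png")
fit([("scene","pics/s5.png")],np.array([.5672,.0731,-.029]),C,(1,2,3))
z=.061
P=np.array([[-.09,-.042,z],[.09,-.042,z],[.09,.042,z],[-.09,.042,z]])
E
```

```text
[0.56462081 0.03125236 0.05841527] [-1.01241311e-04  9.58136873e-04 -9.99999536e-01] -1.666502023190499 [-0.24194857  0.81042603 -3.31789643] [ 0.01335879 -0.06247936 -0.07145323]
['scene'] [0.56721787 0.07436021] -1.6452212403007405 [('scene', 1, 0.12, 50), ('scene', 2, 0.08, 50), ('scene', 3, 0.14, 50)]
```

Call:
send_rows:
  targets: [0, 2, 0, 0, 0, 0, 2, 0, 0, 0, 0, 2, 0, 0, 0, 0, 2, 0, 0, 0, 0, 2, 0, 0, 0, 0, 2, 0, 0, 0, 0, 0, 0, 0, 0]

```text
t: 13.97
ee_pos: [0.5648, 0.0357, 0.0589]
tool_rot: [0.719, 0.695, -0.002, 0.002]
ft_force: [-1.8, -10.8, -0.1]
grip_width: 0.126
gripper_force: 60.5
```

Call:
send_rows:
  targets: [0, 0, 0, 3, 0, 0, 0, 0, 3, 0, 0, 0, 0, 3, 0, 0, 0, 0, 3, 0, 0, 0, 0, 0, 0, 0, 0, 0, 0, 0]

```text
t: 14.47
ee_pos: [0.565, 0.0356, 0.0569]
tool_rot: [0.72, 0.694, -0.0, -0.001]
ft_force: [-28.3, -9.6, 79.6]
grip_width: 0.127
gripper_force: 72.0
```

Call:
send_rows:
  targets: [0, 0, 0, -3, 0, 0, 0, 0, -3, 0, 0, 0, 0, 0, 0, 0, 0, 0, 0, 0]

```text
t: 14.8
ee_pos: [0.565, 0.0355, 0.0571]
tool_rot: [0.719, 0.695, -0.001, 0.001]
ft_force: [-13.0, -11.0, 32.4]
grip_width: 0.127
gripper_force: 65.2
```

```bash
python3 - <<'E'
from sheet import *
s=get_state();y=R.from_quat(s["tool_rot"]).as_matrix();print(s["ee_pos"],y[:,2],np.degrees(np.arctan2(y[1,1],y[0,1])),s["ft_force"],s["ft_torque"])
a=save("scene","s6.png")[170:320,250:400];b=save("top","t6.png")[150:300,220:370]
fit([("scene","pics/s6.png")],np.array([.5672,.0731,-.029]),C,(1,2,3))
cv2.imwrite("pics/c6.png",cv2.resize(np.hstack([a,b])[:,:,::-1],None,fx=2.6,fy=2.6,interpolation=2))
z=.053
P=np.array([[-.09,-.042,z],[.09,-.042,z],[.09,.042,z],[-.09,.042,z]])
for w in(4,6):q=fit([("scene","pics/s6.png")],np.array([.566,.0555,-.03]),P,(1,3),thr=100,w=w)
for c in("scene","top"): print(c,[(n,[(d["conf"],onz(c,d["pixel"],zz)) for d in landmark_of(n,c)[:1]]) for n,zz in(("lap_edge",.057),("plate_grip",.067))])
E
```

```text
[0.56499607 0.03553128 0.05709915] [ 2.05296127e-04 -3.28170659e-03 -9.99994594e-01] -2.0188544710963616 [-12.95131612 -10.9701197   32.43262016] [-2.0865547   2.63937283  0.13511244]
['scene'] [0.56719165 0.07433248] -1.6605565698102256 [('scene', 1, 0.13, 50), ('scene', 2, 0.12, 50), ('scene', 3, 0.12, 50)]
['scene'] [0.63940505 2.50063776] -1.977960404581925 [('scene', 1, 9.0, 0), ('scene', 3, 9.0, 0)]
['scene'] [0.64008656 2.52391737] -1.8797554732461617 [('scene', 1, 9.0, 0), ('scene', 3, 9.0, 0)]
scene [('lap_edge', [(0.63, array([0.56104618, 0.08072737, 0.057     ]))]), ('plate_grip', [(0.96, array([ 0.29387731, -0.36935652,  0.067     ]))])]
top [('lap_edge', []), ('plate_grip', [(0.95, array([ 0.33976714, -0.16413869,  0.067     ]))])]
```

View pics/c6.png

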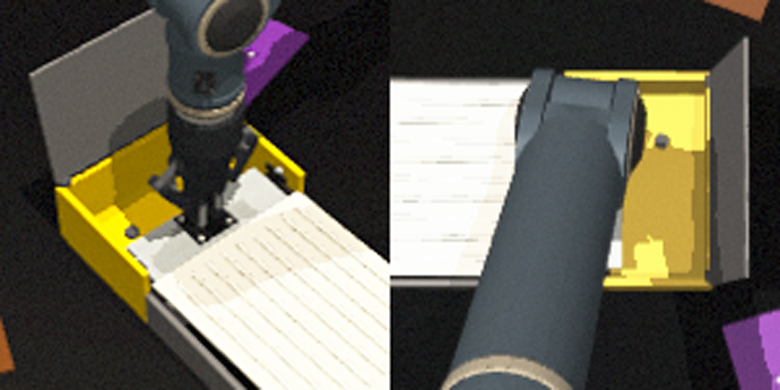

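Call:
send_rows:
  targets: [0, 0, -1, -4, 0, 0, 0, -1, -1, 0, 0, 4, 0, 0, 0, 0, 4, 0, 0, 0, 0, 0, 0, 0, 0, 0, 0, 0, 0, 0]

```text
t: 15.6
ee_pos: [0.5646, 0.0359, 0.059]
tool_rot: [0.721, 0.693, -0.004, 0.007]
ft_force: [-0.8, -25.0, 5.5]
grip_width: 0.125
gripper_force: 61.2
```

```bash
python3 - <<'E'
from sheet import *
s=get_state();y=R.from_quat(s["tool_rot"]).as_matrix();print(s["ee_pos"],y[:,2],np.degrees(np.arctan2(y[1,1],y[0,1])),s["ft_force"],s["ft_torque"])
im=save("scene","s7.png")
cv2.imwrite("pics/c7.png",cv2.resize(im[205:285,270:380][:,:,::-1],None,fx=7,fy=7,interpolation=cv2.INTER_NEAREST))
E
```

```text
[0.56458764 0.03585371 0.0590216 ] [ 0.0038178  -0.01460382 -0.99988607] -2.2076421077795234 [ -0.80650931 -24.96992214   5.45376612] [-5.20226663  0.08673085  0.22784076]
```

View pics/c7.png

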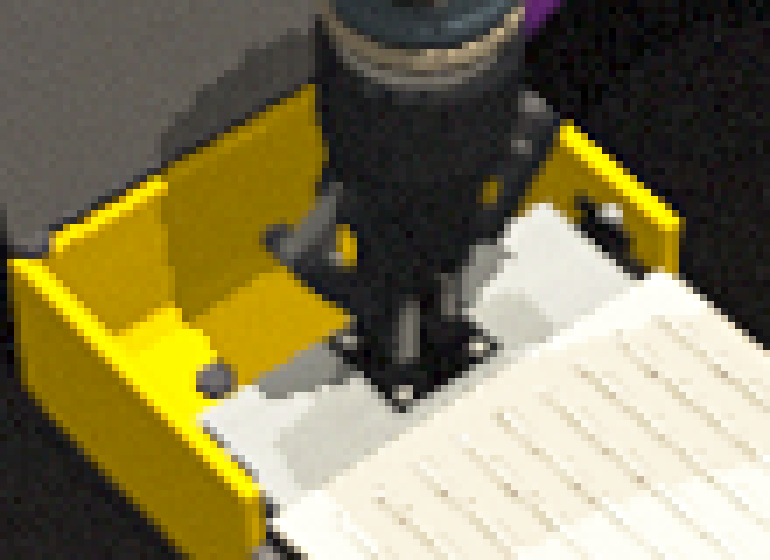

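Call:
send_rows:
  targets: [0, -5, 0, 0, 0, 0, 0, 0, 2, 0, 0, 0, 0, 2, 0, 0, 0, 0, 1, 0, 0, 0, 0, 0, 0, 0, 0, 0, 0, 0, 0, 0, 0, 0, 0]

```text
t: 16.23
ee_pos: [0.5647, 0.0356, 0.0571]
tool_rot: [0.72, 0.694, -0.001, 0.004]
ft_force: [-8.0, -16.2, 30.0]
grip_width: 0.124
gripper_force: 64.7
```

```bash
python3 - <<'E'
from sheet import *
s=get_state();y=R.from_quat(s["tool_rot"]).as_matrix();print(s["ee_pos"],y[:,2],np.degrees(np.arctan2(y[1,1],y[0,1])),s["ft_force"],s["ft_torque"])
save("scene","s8.png")
fit([("scene","pics/s8.png")],np.array([.5672,.0731,-.029]),C,(1,2,3))
E
```

```text
[0.56469203 0.0355642  0.05713529] [ 0.00353071 -0.00687036 -0.99997017] -2.122241685338446 [ -8.03404007 -16.19599604  30.04707115] [-3.0761479   1.98021132  0.21748765]
['scene'] [0.56718258 0.07438838] -1.6557907163320487 [('scene', 1, 0.13, 50), ('scene', 2, 0.06, 50), ('scene', 3, 0.12, 50)]
```

Call:
send_rows:
  targets: [0, -3, 0, 0, 0, 0, 0, 0, 0, 0, 0, 0, 0, 0, 0]

```text
t: 16.53
ee_pos: [0.5647, 0.0356, 0.0571]
tool_rot: [0.72, 0.694, 0.0, 0.002]
ft_force: [-7.8, -10.6, 29.7]
grip_width: 0.128
gripper_force: 64.6
```

```bash
python3 - <<'E'
from h import *
s=get_state();y=R.from_quat(s["tool_rot"]).as_matrix();print(s["ee_pos"],y[:,2],s["ft_force"],s["gripper_force"])
ok=abs(s["ee_pos"][1]-.0356)<.0008 and 15<s["ft_force"][2]<60 and s["ft_force"][1]<-3
print(ok, finish_job() if ok else "")
E
```

```text
[0.56468121 0.0355534  0.05710473] [ 0.00350373 -0.00354203 -0.99998759] [ -7.83118298 -10.56125925  29.68908369] 64.61798429489136
the job is handed in; nothing more can be done
True None
```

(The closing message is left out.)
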